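# Put stray stationery back in its stock trays

### The job

Customers have left five items on the shop counter: two round metal tins, two paper memo pads and a slim black pencil box. Put each one back into the empty front bay of the tray whose rear compartment holds the same kind of goods, lying flat on the bay's floor, the same way up as it is now, and not on top of one another. Leave the ink bottle and the counter bell standing where they are.

Things in the scene. Friction and masses are not known exactly. Their poses are not given: they have to be found in the camera images.
- tin_wide: The wide, low round tin of bare metal, diameter 54 mm, 28 mm high, about 80 g. Origin: centre of its underside; z up. Stands loose on the table, among the other goods.
- tin_tall: The narrow, tall round tin of bare metal, diameter 40 mm, 36 mm high, about 70 g. Origin: centre of its underside; z up. Stands loose on the table, among the other goods.
- pad_thick: The thick memo pad: a white paper block with brown card covers and a white band, 44 mm (its x) by 56 mm (its y), 34 mm high, rigid, about 80 g. Any yaw. Origin: centre of its underside; z up. Stands loose on the table, among the other goods.
- pad_thin: The thin memo pad: like the thick one but smaller, 36 mm (its x) by 48 mm (its y), 22 mm high, rigid, about 50 g. Any yaw. Origin: centre of its underside; z up. Stands loose on the table, among the other goods.
- pencil_box: Slim black card box of short pencils with a white band, 28 mm (its x) by 105 mm (its y, the long side), 24 mm high, rigid, about 60 g. Any yaw. It fits the bay only with its long side along the tray's y. Origin: centre of its underside; z up. Stands loose on the table, among the other goods.
- tray_tins: Fixed brown wooden tray, 152 x 168 mm, one of three alike. Origin: on the table below the middle of its empty front bay; x to the tray's rear (away from the robot, yaw up to 0.2), y along the bay. Floor top z 4 mm, wall tops z 14 mm, 4 mm thick. Bay inside: x -45 to 45, y -80 to 80 mm. Rear compartment (x 49 to 99 mm) full of fixed sample stock: three metal tins, 32 mm high.
- tray_pads: Fixed brown wooden tray, 152 x 168 mm, one of three alike. Origin: on the table below the middle of its empty front bay; x to the tray's rear (away from the robot, yaw up to 0.2), y along the bay. Floor top z 4 mm, wall tops z 14 mm, 4 mm thick. Bay inside: x -45 to 45, y -80 to 80 mm. Rear compartment (x 49 to 99 mm) full of fixed sample stock: two memo pads, 30 mm high.
- tray_boxes: Fixed brown wooden tray, 152 x 168 mm, one of three alike. Origin: on the table below the middle of its empty front bay; x to the tray's rear (away from the robot, yaw up to 0.2), y along the bay. Floor top z 4 mm, wall tops z 14 mm, 4 mm thick. Bay inside: x -45 to 45, y -80 to 80 mm. Rear compartment (x 49 to 99 mm) full of fixed sample stock: one black pencil box, 24 mm high.
- ink: Loose dark ink bottle with a black cap, diameter 48 mm, 56 mm high; a bystander between the goods and the trays. Origin: centre of its underside.
- bell: Loose steel counter bell on a black foot, diameter 58 mm, 44 mm high; a bystander between the goods and the trays. Origin: centre of its underside.
Mind the look-alikes: they are no part of the job. What is shaped like the pad_thin but blue or purple is not meant.

How it is judged:
At the end, for the whole second after the job is handed in: Each item lies in the front bay of the tray of its own kind: its centre within 45 mm (tray x) and 80 mm (tray y) of the bay's middle, its underside less than 9 mm above the table (the floor is at 4 mm), upright within 0.12 rad, released and at rest (x of tin_wide in the frame of tray_tins between -0.045 and 0.045 m and y of tin_wide in the frame of tray_tins between -0.08 and 0.08 m and z of tin_wide in the frame of tray_tins between 0 and 0.009 m and angle between each of tin_wide, tin_tall, pad_thick, pad_thin, pencil_box's own z axis and vertical below 0.12 rad and linear speed of each of tin_wide, tin_tall, pad_thick, pad_thin, pencil_box below 0.02 m/s and angular speed of each of tin_wide, tin_tall, pad_thick, pad_thin, pencil_box below 0.2 rad/s and x of tin_tall in the frame of tray_tins between -0.045 and 0.045 m and y of tin_tall in the frame of tray_tins between -0.08 and 0.08 m and z of tin_tall in the frame of tray_tins between 0 and 0.009 m and x of pad_thick in the frame of tray_pads between -0.045 and 0.045 m and y of pad_thick in the frame of tray_pads between -0.08 and 0.08 m and z of pad_thick in the frame of tray_pads between 0 and 0.009 m and x of pad_thin in the frame of tray_pads between -0.045 and 0.045 m and y of pad_thin in the frame of tray_pads between -0.08 and 0.08 m and z of pad_thin in the frame of tray_pads between 0 and 0.009 m and x of pencil_box in the frame of tray_boxes between -0.045 and 0.045 m and y of pencil_box in the frame of tray_boxes between -0.08 and 0.08 m and z of pencil_box in the frame of tray_boxes between 0 and 0.009 m); the robot touches nothing.
It fails at once if The ink bottle is pushed more than 25 mm or tipped (distance of ink from where it was at the start of the episode above 0.025 m or angle between ink's own z axis and vertical above 0.3 rad).
It fails at once if The counter bell is pushed more than 25 mm or tipped (distance of bell from where it was at the start of the episode above 0.025 m or angle between bell's own z axis and vertical above 0.3 rad).
It also fails if it takes over 115 s, if anything falls off the work surface, if the arm or the gripper's body presses on something with over 40 N, if the wrist force passes 120 N, or if a joint passes its speed limit or range.

### The arm

A 6-joint arm with a two-finger parallel gripper is mounted at the origin on the work surface. World frame = base frame: x ahead of the robot, y to its left, z up, the work surface at z = 0. Lengths are in m, angles in rad, forces in N, time in s.
With the tool pointing down it reaches from about 0.25 to 0.8 m from the base axis. Payload 8.5 kg.
Tool frame: the origin (TCP) lies at the very end of the fingers, on their centre line; the grasp point (between the pads) lies 19 mm behind it; z points along the fingers, y is the line along which they close (so a half turn about z gives the same grasp; the last joint's range is limited). The gripper opens to 85 mm and grips with 20 to 120 N. Pads are 22 mm wide; open, the fingers measure 114 mm over their backs; the gripper's body (76 mm by 85 mm) begins 54 mm behind the grasp point. The pads swing forward as they close: fully open they stand 13 mm farther back than shut.
Start: joints at [1.123, 0.238, -0.013, 1.319, 0, 1.571], TCP at [0.227, 0.473, 0.231] pointing down, gripper open.
Joint ranges: [-2.66, 2.66], [-1.03, 1.9], [-1.14, 1.46], [-1.82, 2.27], [-1.45, 1.34], [-3.14, 3.14]. Speed limits (rad/s): [2.22, 2.22, 2.79, 3.14, 3.14, 3.14].

### API

Orientations are given as a unit quaternion [x, y, z, w].
In Python, from bench import read_state, grab_frame, hand_in gives the robot as it stands.
- The arm moves only by the tool send_rows, never from a script. Its argument "deltas" is a list of rows, each an object with "offset": the shift along the tool's x, y, z in m, a list of three; "twist": the turn, a rotation vector about the tool's x, y, z in rad, a list of three; "hand": the finger opening in m, from 0 to 0.0854. A call has 1 to 5 rows; each row is the pose to reach, as a shift and turn from the pose commanded when the call began, along the tool's axes at that moment; what a row does not reach only later rows make up. A row lasts 1/10 s, in which the tool goes at most 50 mm and 8.59 degrees, less where a joint would pass 70% of its speed; a pose out of reach is approached as far as the arm can. A call with a gripper value outside its range is refused whole. The fingers move at their own pace and stop on an object; the grip force is fixed at half the most. Time passes only in rows, so rows that repeat a pose let the fingers close. It gives the time, the measured TCP pose, the force, the opening and the grip force at its end, in the units of the state.
- read_state(): the state, without advancing time (a new reading comes with each control period).
- grab_frame(name): name is "scene" or "side" or "wrist"; returns a dict with "frame" (420x560x3 uint8, red, green, blue), "z_map" (420x560 float32, m along the optical axis (not along the pixel's ray), 0 where there is no reading), "fx", "fy", "cx", "cy" (pixels), "R" (3x3) and "t" (3): a world point X has camera coordinates R X + t; the wrist camera has in their place "tool_from_camera" (4x4, takes a point from camera to tool coordinates, whose origin is the TCP and whose axes are the flange's). Camera axes: x right, y down, z forward; pixel columns grow to the right and rows downward; lengths in m; the calibration is good to about 2 mm. The wrist camera is an equidistant fisheye: a pixel r from the principal point sees the ray r / f radians off the axis. A picture is of the moment at which its call begins: read the wrist's pose just before it.
- hand_in(): hands the job in; it is judged then, once.
The state is a dict: "time_s": time; "joints": joint angles; "joint_vel": joint speeds; "effort": joint torques, N m; "tcp_pos": TCP position; "orientation": TCP orientation; "wrist_force": force on the tool from outside, world axes, zero at the start; "ft_torque": the same for the moment, N m; "gripper_width": opening from 0.0 (shut) to 1.0 (fully open); "grasp_force": force on a finger pad.
Only numpy, scipy, OpenCV 4.12 (cv2) and the standard library are available. Lean on these libraries where they do the work, as an engineer would, in place of code of your own. Each camera call takes 0.05 s, during which the arm holds its last target. There are 200 camera calls.

## Working session

There is one attempt and no reset: what is moved stays moved. The work goes in short steps, Python scripts to look and compute and a tool call to move; the robot and the scene stay as the last step left them, time stands still between calls to the robot, and variables do not carry over. Pictures are saved under pics/ and viewed, at most 14 in all, crops included, and the job is handed in when it is done.

Besides the shell and the picture viewer there is one more tool, called after ">>>" as name(argument=value, ...), one argument or row to a line, values as JSON. send_rows: Moves the arm, as the interface text tells. Its arguments: {"type":"object","properties":{"deltas":{"type":"array"}},"required":["deltas"]}

```bash
mkdir -p pics; ls
python3 - <<'E'
from bench import *
import cv2,numpy as np
s=read_state();print(s)
for n in("scene","side"):
    f=grab_frame(n);cv2.imwrite(f"pics/{n}0.png",f["frame"][:,:,::-1]);np.save(f"{n}0.npy",f,allow_pickle=True);print(n,f["fx"],f["cx"],f["cy"],f["R"],f["t"],(f["z_map"]>0).mean())
E
```

```text
pics
{'time_s': 0.0, 'joints': array([ 1.12296803e+00,  2.38760774e-01, -1.42655730e-02,  1.31917998e+00,
        1.60499943e-05,  1.57080282e+00]), 'joint_vel': array([ 0.00058286,  0.00023281, -0.00083982,  0.00025253, -0.00025418,
        0.00147801]), 'effort': array([-6.07469319e-04, -5.38769424e+01,  3.46437657e+01,  1.83552853e-02,
       -5.27195584e-05, -1.99349137e-05]), 'tcp_pos': array([0.22714618, 0.47285883, 0.2306837 ]), 'orientation': array([ 2.22050862e-01,  9.75034829e-01, -6.85621343e-04, -1.64366666e-04]), 'wrist_force': array([ 0.55666375, -0.19468566,  0.0406926 ]), 'ft_torque': array([ 0.01103563, -0.00691586, -0.04315539]), 'grasp_force': 0.0, 'gripper_width': 1.0010086499385125}
scene 545.0779193952784 283.6447663758652 201.22098494624277 [[-0.83929835  0.5434231   0.01641985]
 [ 0.3070566   0.49872952 -0.81054618]
 [-0.44865859 -0.67524825 -0.58544451]] [ 0.37298334 -0.11472898  1.68833257] 0.9949829931972789
side 539.7558196892629 289.71286483722565 205.23901187654542 [[ 0.99828501 -0.05454721  0.02125207]
 [-0.02119435 -0.67516646 -0.73736086]
 [ 0.05456966  0.73564587 -0.67516465]] [-0.45004302  0.01749702  1.38097996] 0.9960034013605442
```

View pics/scene0.png

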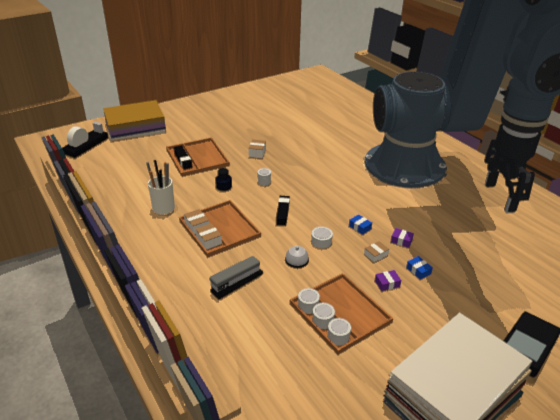

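View pics/side0.png

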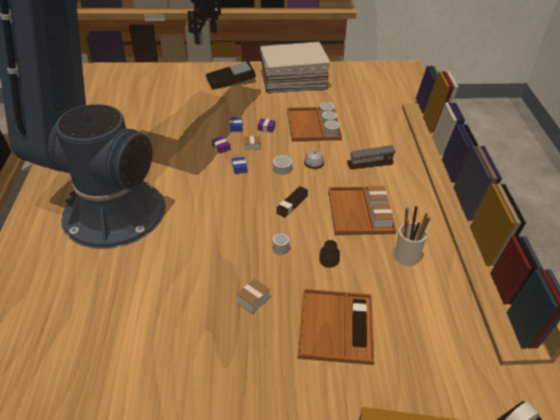

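The scene view shows:
- **Goods:** tin_wide (322,237), tin_tall (264,176), pad_thick (257,149), pad_thin (376,252) and pencil_box (283,209).
- **Bystanders:** bell (297,256) and ink (223,180).
- **Trays:** tins (340,312), pads (218,227) and boxes (197,156).

Possible look-alikes for pad_thin are blue (360,224), blue (419,267), purple (402,237) and purple (388,280). I choose the brown and white one at (376,252). The tray stock (tins at (309,300), (324,316) and (339,330), the pads, the box) and the stapler (237,275) are not meant either.

```bash
cat > h.py <<'E'
import numpy as np,cv2
def pts(f):
    z=f["z_map"];v,u=np.mgrid[:z.shape[0],:z.shape[1]]
    c=np.stack([(u-f["cx"])/f["fx"]*z,(v-f["cy"])/f["fy"]*z,z],-1)
    return (c-f["t"])@f["R"]
def proj(f,X):
    c=f["R"]@np.array(X)+f["t"];return f["fx"]*c[0]/c[2]+f["cx"],f["fy"]*c[1]/c[2]+f["cy"]
def clusters(f,zmin=.012):
    P=pts(f);H=P[...,2]
    m=((H>zmin)&(H<.08)&(P[...,0]>.2)&(P[...,0]<.85)&(abs(P[...,1])<.55)&(f["z_map"]>0)).astype(np.uint8)
    n,l,st,_=cv2.connectedComponentsWithStats(m,connectivity=4)
    for i in range(1,n):
        if st[i,4]<25: continue
        q=P[l==i];col=f["frame"][l==i];zt=np.percentile(q[:,2],90)
        s=q[abs(q[:,2]-zt)<.004];r=cv2.minAreaRect((s[:,:2]*1000).astype(np.float32))
        uv=np.argwhere(l==i).mean(0)[::-1]
        print(uv.round(),"n",len(q),"ztop %.3f"%zt,"c",np.round(r[0],1),"wh",np.round(r[1],1),"a %.0f"%r[2],"rgb",np.median(col,0).astype(int))
E
python3 - <<'E'
from h import *
for n in("scene","side"):
    f=np.load(n+"0.npy",allow_pickle=True).item();print(n)
    P=pts(f);t=P[(abs(P[...,2])<.01)&(P[...,0]>.3)&(P[...,0]<.8)&(abs(P[...,1])<.4)];print("table",np.median(t[:,2]),t[:,2].std())
    clusters(f)
f=np.load("scene0.npy",allow_pickle=True).item()["frame"][180:330,270:450]
g=np.load("side0.npy",allow_pickle=True).item()["frame"][100:250,200:380]
cv2.imwrite("pics/c1.png",cv2.resize(np.hstack([f,g]),None,fx=2.2,fy=2.2,interpolation=2)[:,:,::-1])
E
```

```text
scene
table -0.0011755193583219772 0.0028101715276091753
[257. 147.] n 220 ztop 0.035 c [ 355.7 -292.5] wh [65.5 44.8] a 44 rgb [152 123 103]
[182. 156.] n 229 ztop 0.028 c [ 575.3 -369.7] wh [110.1  28.1] a 81 rgb [17 15 16]
[223. 178.] n 264 ztop 0.054 c [ 534.5 -182.9] wh [32.5 28.2] a 62 rgb [11 12 20]
[264. 175.] n 158 ztop 0.036 c [ 422.8 -141.4] wh [40.1 37.6] a 59 rgb [155 142 122]
[ 90. 177.] n 25 ztop 0.017 c [ 847.4 -408.3] wh [75.7  4.9] a 90 rgb [195 149  92]
[165. 182.] n 44 ztop 0.078 c [ 699.  -184.4] wh [46.2 14. ] a 82 rgb [123 116  99]
[157. 184.] n 51 ztop 0.078 c [ 726.6 -186. ] wh [49.6 14.8] a 72 rgb [121 113  98]
[162. 198.] n 490 ztop 0.074 c [ 725.9 -160.1] wh [33.8 62.7] a 72 rgb [128 121 104]
[111. 210.] n 102 ztop 0.017 c [ 847.4 -227.2] wh [252.7   5.1] a 90 rgb [191 145  91]
[282. 208.] n 280 ztop 0.025 c [459.1  15.5] wh [111.3  28.3] a 52 rgb [17 17 18]
[202. 228.] n 762 ztop 0.034 c [680.3 -18.2] wh [ 46.5 131. ] a 0 rgb [161 119  94]
[360. 222.] n 214 ztop 0.023 c [317.9 171.9] wh [39.7 52.3] a 9 rgb [ 34  79 168]
[321. 235.] n 311 ztop 0.029 c [439
[... 3069 characters left out ...]
71 rgb [125 112  94]
[280. 242.] n 262 ztop 0.039 c [ 419.2 -146.7] wh [38.7 37.7] a 86 rgb [159 147 134]
[329. 253.] n 410 ztop 0.057 c [ 531.9 -185.4] wh [32.5 27.5] a 84 rgb [51 37 27]
[252. 294.] n 625 ztop 0.036 c [ 353.3 -296.5] wh [58.8 46.8] a 46 rgb [144 104  78]
[344. 325.] n 313 ztop 0.016 c [ 543.3 -366. ] wh [ 94.4 214.7] a 18 rgb [141  85  42]
[308. 337.] n 205 ztop 0.017 c [ 458.  -382.2] wh [ 70.8 173.6] a 19 rgb [144  88  43]
[366. 295.] n 32 ztop 0.018 c [ 599.8 -300. ] wh [10.4 30. ] a 60 rgb [144  88  45]
[359. 322.] n 667 ztop 0.030 c [ 574.6 -373. ] wh [106.9  27.5] a 82 rgb [50 35 23]
[371. 325.] n 97 ztop 0.017 c [ 600.9 -377.3] wh [124.3   4.4] a 82 rgb [144  89  45]
```

View pics/c1.png

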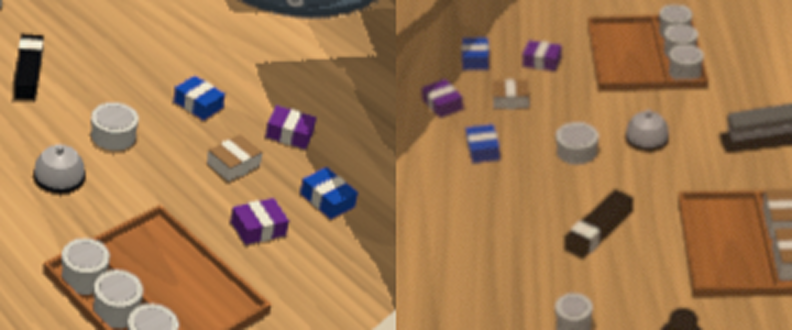

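The crop shows the brown-topped paper pad, pad_thin, at scene (376,252), sitting among the two blue and two purple look-alikes. Next I measure the trays and write the move helper.

```bash
cat >> h.py <<'E'
from scipy.spatial.transform import Rotation as Ro
def go(X,ang):
    """tool-frame offset and twist-z to world X (m) with tool y along ang (deg, mod 180)"""
    from bench import read_state
    s=read_state();R=Ro.from_quat(s["orientation"]).as_matrix()
    cur=np.degrees(np.arctan2(R[1,1],R[0,1]));d=(ang-cur+90)%180-90
    print("tcp",s["tcp_pos"].round(4),"yang %.1f"%cur,"j6 %.2f"%s["joints"][5],"g %.3f"%s["gripper_width"],"t %.1f"%s["time_s"],
      "off",(R.T@(np.array(X)-s["tcp_pos"])).round(4),"twz %.3f"%-np.radians(d),"tilt",R[:,2].round(4))
def wclusters(zmin=.012,r=.25,show=True):
    from bench import read_state,grab_frame
    s=read_state();f=grab_frame("wrist");z=f["z_map"];v,u=np.mgrid[:z.shape[0],:z.shape[1]]
    x=(u-f["cx"])/f["fx"];y=(v-f["cy"])/f["fy"];th=np.hypot(x,y)+1e-9
    k=np.tan(np.minimum(th,1.4))/th*z;c=np.stack([x*k,y*k,z],-1)
    T=f["tool_from_camera"];c=c@T[:3,:3].T+T[:3,3]
    W=c@Ro.from_quat(s["orientation"]).as_matrix().T+s["tcp_pos"]
    ok=(z>0)&(th<1.2)&(np.hypot(W[...,0]-s["tcp_pos"][0],W[...,1]-s["tcp_pos"][1])<r)
    m=(ok&(W[...,2]>zmin)&(W[...,2]<.08)).astype(np.uint8)
    n,l,st,_=cv2.connectedComponentsWithStats(m,connectivity=4)
    for i in range(1,n):
        if st[i,4]<120: continue
        q=W[l==i];zt=np.percentile(q[:,2],90);sel=q[abs(q[:,2]-zt)<.003];r=cv2.minAreaRect((sel[:,:2]*1000).astype(np.float32))
        print("W",len(q),"ztop %.3f"%zt,np.round(r[0],1),np.round(r[1],1),"a %.1f"%r[2],np.median(f["frame"][l==i],0).astype(int))
    return f
E
python3 - <<'E'
from h import *
for n in("scene","side"):
    f=np.load(n+"0.npy",allow_pickle=True).item();print(n)
    hsv=cv2.cvtColor(f["frame"],cv2.COLOR_RGB2HSV);P=pts(f)
    for nm,s in dict(tins=(593,381),pads=(679.5,-19.5),boxes=(575,-371)).items():
        u,v=proj(f,[s[0]/1000-.06,s[1]/1000+0,.004]);
        w=f["frame"][int(v),int(u)];print(nm,(int(u),int(v)),hsv[int(v),int(u)])
        # tray wall tops from depth
        q=P[(abs(P[...,2]-.014-np.median(0))<.0045)&(np.hypot(P[...,0]-s[0]/1000+.074,P[...,1]-s[1]/1000)<.14)]
        d=cv2.inRange(hsv,np.array([0,max(0,int(hsv[int(v),int(u),1])-35),30],dtype=np.uint8),np.array([13,255,220],dtype=np.uint8))
        num,l,_,_=cv2.connectedComponentsWithStats(d);k=l[int(v),int(u)]
        if k:
            q=P[l==k];q=q[q[:,2]<.02]*1000;r=cv2.minAreaRect(q[:,:2].astype(np.float32));print("  n",len(q),"c",np.round(r[0],1),"wh",np.round(r[1],1),"a %.1f"%r[2])
go([.3535,.2755,.22],88)
E
```

```text
scene
tins (344, 309) [ 13 171 176]
  n 2889 c [545.8 380.8] wh [155.5 171.6] a 1.6
pads (223, 225) [ 13 170 174]
  n 1710 c [632.8 -15.5] wh [176.6 154.6] a 89.2
boxes (200, 154) [ 13 172 169]
  n 1204 c [ 528.1 -368.1] wh [181.9 153.1] a 83.1
side
tins (309, 124) [ 12 171 154]
  n 1051 c [543.4 378.5] wh [149.9 180.4] a 2.9
pads (355, 210) [ 13 179 154]
  n 1732 c [631.1 -19.3] wh [175.2 149.7] a 89.9
boxes (329, 326) [ 13 180 150]
  n 3850 c [ 527.7 -370. ] wh [171.6 150.5] a 82.0
tcp [0.2272 0.4729 0.2307] yang 64.3 j6 1.57 g 0.998 t 0.1 off [-0.1994 -0.1232  0.0109] twz -0.413 tilt [-6.0e-04 -1.1e-03 -1.0e+00]
```

>>> send_rows(
  deltas=[
    {"offset": [-0.2, -0.123, 0.01], "twist": [0, 0, -0.413], "hand": 0.085},
    {"offset": [-0.2, -0.123, 0.01], "twist": [0, 0, -0.413], "hand": 0.085},
    {"offset": [-0.2, -0.123, 0.01], "twist": [0, 0, -0.413], "hand": 0.085},
    {"offset": [-0.2, -0.123, 0.01], "twist": [0, 0, -0.413], "hand": 0.085},
    {"offset": [-0.2, -0.123, 0.01], "twist": [0, 0, -0.413], "hand": 0.085},
  ],
)

```text
time_s: 0.6
tcp_pos: [0.3548, 0.2738, 0.221]
orientation: [0.017, 1.0, -0.0, -0.0]
wrist_force: [0.2, -0.4, -0.1]
gripper_width: 0.993
grasp_force: 0.0
```

Run:
```python
from h import *
f=wclusters();cv2.imwrite("pics/w1.png",f["frame"][:,:,::-1]);print(f["tool_from_camera"].round(3))
go([.3535,.2755,.007],88)
```

```text
W 1591 ztop 0.022 [262.4 268.1] [37.  48.6] a 31.6 [ 94  56 104]
W 1480 ztop 0.023 [304.  372.5] [35.9 49.4] a 0.1 [ 88 120 206]
W 1431 ztop 0.023 [317.4 169.2] [36.3 49.3] a 9.8 [ 69 122 218]
W 1503 ztop 0.022 [353.1 274.9] [48.6 35.6] a 0.7 [127 104  74]
W 1389 ztop 0.023 [396.9 365.6] [37.1 48.7] a 75.6 [115  71 120]
W 1248 ztop 0.029 [434.6 165.5] [53.6 45. ] a 38.7 [229 223 213]
W 890 ztop 0.027 [572.9 372.4] [ 5.5 25.9] a 19.0 [165 131  80]
W 1205 ztop 0.035 [529.4 188.4] [29.5 28.8] a 87.1 [198 185 170]
[[ 0.    -0.965 -0.262  0.066]
 [ 1.     0.001 -0.    -0.   ]
 [ 0.    -0.262  0.965 -0.142]
 [ 0.     0.     0.     1.   ]]
tcp [0.3573 0.2691 0.2208] yang 87.8 j6 0.69 g 0.996 t 0.7 off [0.0042 0.007  0.2138] twz -0.003 tilt [ 8.0e-04 -3.3e-03 -1.0e+00]
```

View pics/w1.png

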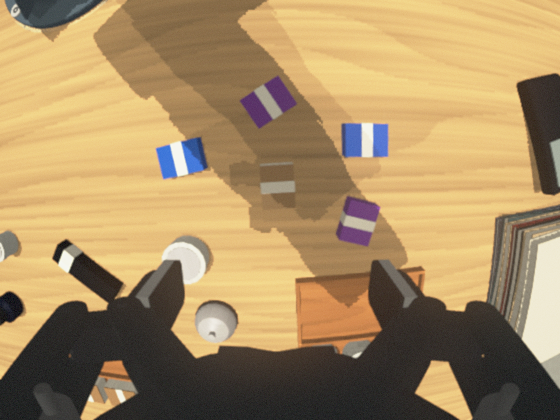

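Wrist view: pad_thin is at pixel (277,178) with its long side along world x. The look-alikes are clearly purple and blue around it.

Run:
```python
from h import *
from bench import *
go([.3532,.2750,.007],90.5);grab_frame("side");go([.3532,.2750,.007],90.5);grab_frame("side");go([.3532,.2750,.007],90.5)
```

```text
tcp [0.3573 0.2691 0.2208] yang 87.8 j6 0.69 g 0.996 t 0.7 off [0.0045 0.0064 0.2138] twz -0.047 tilt [ 8.0e-04 -3.3e-03 -1.0e+00]
tcp [0.3561 0.2716 0.2209] yang 87.7 j6 0.69 g 0.997 t 0.7 off [0.003  0.0037 0.2139] twz -0.049 tilt [-1.0e-04 -1.8e-03 -1.0e+00]
tcp [0.3553 0.2735 0.2211] yang 87.7 j6 0.70 g 0.996 t 0.8 off [0.0021 0.0016 0.2141] twz -0.048 tilt [-5.e-04 -6.e-04 -1.e+00]
```

>>> send_rows(
  deltas=[
    {"offset": [0.001, -0.001, 0.05], "twist": [0, 0, -0.047], "hand": 0.07},
    {"offset": [0.001, -0.001, 0.1], "twist": [0, 0, -0.047], "hand": 0.065},
    {"offset": [0.001, -0.001, 0.15], "twist": [0, 0, -0.047], "hand": 0.065},
    {"offset": [0.001, -0.001, 0.19], "twist": [0, 0, -0.047], "hand": 0.065},
    {"offset": [0.001, -0.001, 0.213], "twist": [0, 0, -0.047], "hand": 0.065},
  ],
)

```text
time_s: 1.25
tcp_pos: [0.3511, 0.2746, 0.0054]
orientation: [-0.007, 1.0, -0.001, -0.002]
wrist_force: [0.6, -0.5, -0.2]
gripper_width: 0.765
grasp_force: 0.0
```

>>> send_rows(
  deltas=[
    {"offset": [0, 0, 0], "twist": [0, 0, 0], "hand": 0.065},
    {"offset": [0, 0, 0], "twist": [0, 0, 0], "hand": 0.02},
    {"offset": [0, 0, 0], "twist": [0, 0, 0], "hand": 0.02},
    {"offset": [0, 0, 0], "twist": [0, 0, 0], "hand": 0.02},
    {"offset": [0, 0, 0], "twist": [0, 0, 0], "hand": 0.02},
  ],
)

```text
time_s: 1.75
tcp_pos: [0.3542, 0.2759, 0.01]
orientation: [-0.006, 1.0, 0.001, 0.001]
wrist_force: [-2.2, -0.0, 8.0]
gripper_width: 0.406
grasp_force: 60.6
```

Run:
```python
from h import *
go([.605,.021,.12],89.5)
```

```text
tcp [0.3542 0.2759 0.01  ] yang 90.7 j6 0.65 g 0.406 t 1.8 off [-0.2479 -0.2577 -0.1101] twz 0.021 tilt [ 0.0022  0.0023 -1.    ]
```

>>> send_rows(
  deltas=[
    {"offset": [0, 0, -0.05], "twist": [0, 0, 0], "hand": 0.02},
    {"offset": [-0.015, -0.016, -0.09], "twist": [0, 0, 0], "hand": 0.02},
    {"offset": [-0.045, -0.047, -0.11], "twist": [0, 0, 0.02], "hand": 0.02},
    {"offset": [-0.08, -0.083, -0.11], "twist": [0, 0, 0.02], "hand": 0.02},
    {"offset": [-0.115, -0.119, -0.11], "twist": [0, 0, 0.02], "hand": 0.02},
  ],
)

```text
time_s: 2.25
tcp_pos: [0.4715, 0.1567, 0.1208]
orientation: [0.003, 1.0, 0.001, 0.002]
wrist_force: [0.9, 0.7, -1.6]
gripper_width: 0.401
grasp_force: 60.4
```

>>> send_rows(
  deltas=[
    {"offset": [-0.035, -0.036, 0], "twist": [0, 0, 0], "hand": 0.02},
    {"offset": [-0.07, -0.072, 0], "twist": [0, 0, 0], "hand": 0.02},
    {"offset": [-0.105, -0.108, 0], "twist": [0, 0, 0], "hand": 0.02},
    {"offset": [-0.133, -0.139, 0], "twist": [0, 0, 0], "hand": 0.02},
    {"offset": [-0.133, -0.139, 0], "twist": [0, 0, 0], "hand": 0.02},
  ],
)

```text
time_s: 2.75
tcp_pos: [0.605, 0.0135, 0.1191]
orientation: [0.006, 1.0, -0.001, 0.002]
wrist_force: [1.2, -0.7, -0.7]
gripper_width: 0.403
grasp_force: 60.4
```

>>> send_rows(
  deltas=[
    {"offset": [0, 0, 0], "twist": [0, 0, 0], "hand": 0.02},
    {"offset": [0, 0, 0.03], "twist": [0, 0, 0], "hand": 0.02},
    {"offset": [0, 0, 0.06], "twist": [0, 0, 0], "hand": 0.02},
    {"offset": [0, 0, 0.08], "twist": [0, 0, 0], "hand": 0.02},
    {"offset": [0, 0, 0.08], "twist": [0, 0, 0], "hand": 0.02},
  ],
)

```text
time_s: 3.25
tcp_pos: [0.5987, 0.0185, 0.0364]
orientation: [0.003, 1.0, -0.0, -0.002]
wrist_force: [-0.4, -0.4, -1.1]
gripper_width: 0.402
grasp_force: 60.4
```

Run:
```python
from h import *
from bench import *
go([.605,.021,.015],89.5)
f=grab_frame("scene");clusters(f);cv2.imwrite("pics/s2.png",cv2.resize(f["frame"][130:330,140:420],None,fx=2.5,fy=2.5)[:,:,::-1])
```

```text
tcp [0.5987 0.0185 0.0364] yang 89.6 j6 0.04 g 0.402 t 3.2 off [-0.0064  0.0026  0.0214] twz 0.002 tilt [-4.6e-03 -1.0e-04 -1.0e+00]
[258. 147.] n 191 ztop 0.034 c [ 354.3 -290.3] wh [62.8 41.2] a 60 rgb [169 133 110]
[182. 156.] n 228 ztop 0.029 c [ 575.3 -368.5] wh [106.4  29.4] a 83 rgb [19 17 19]
[217. 180.] n 61 ztop 0.052 c [ 545.7 -187.6] wh [22.2  4.2] a 69 rgb [16 17 27]
[264. 175.] n 159 ztop 0.037 c [ 422.3 -142.2] wh [37.8 37.9] a 39 rgb [169 147 129]
[164. 183.] n 33 ztop 0.079 c [ 704.8 -178.9] wh [48.6  9.3] a 77 rgb [134 127 110]
[157. 184.] n 47 ztop 0.077 c [ 721.2 -183.9] wh [49.5 11.1] a 88 rgb [133 125 107]
[162. 198.] n 486 ztop 0.074 c [ 725.2 -163.4] wh [36.8 63. ] a 71 rgb [139 132 114]
[282. 209.] n 284 ztop 0.025 c [459.8  16.7] wh [108.8  27.8] a 52 rgb [16 15 17]
[108. 205.] n 25 ztop 0.016 c [ 847.2 -251.6] wh [54.   4.8] a 89 rgb [204 156  98]
[236. 219.] n 355 ztop 0.067 c [602.4  25.9] wh [20.4 54.4] a 10 rgb [96 82 65]
[202. 228.] n 769 ztop 0.034 c [680.2 -18.2] wh [ 44.9 131.7] a 0 rgb [154 129  98]
[120. 223.] n 43 ztop 0.016 c [ 847.4 -157.3] wh 
[... 654 characters left out ...]
9] wh [39.6 50.1] a 2 rgb [ 31  86 181]
[388. 278.] n 298 ztop 0.022 c [398.3 367.7] wh [39.7 49.7] a 74 rgb [124  53 149]
[324. 315.] n 1301 ztop 0.037 c [594.1 382.1] wh [ 47.6 150.8] a 1 rgb [200 190 180]
[181. 318.] n 36 ztop 0.016 c [847.6 225.8] wh [47.7  4.8] a 88 rgb [214 162 102]
[374. 328.] n 27 ztop 0.015 c [517.6 462.3] wh [36.8  5.5] a 3 rgb [170 106  57]
[193. 337.] n 39 ztop 0.016 c [847.4 284.2] wh [ 5.  40.6] a 0 rgb [204 154  97]
[337. 346.] n 25 ztop 0.015 c [615.3 458.5] wh [11.3 24.5] a 32 rgb [177 111  59]
[203. 351.] n 42 ztop 0.016 c [847.4 327.1] wh [39.3  5.4] a 89 rgb [198 151  95]
[224. 384.] n 148 ztop 0.017 c [847.3 411.1] wh [127.5   5.4] a 90 rgb [204 155  97]
```

View pics/s2.png

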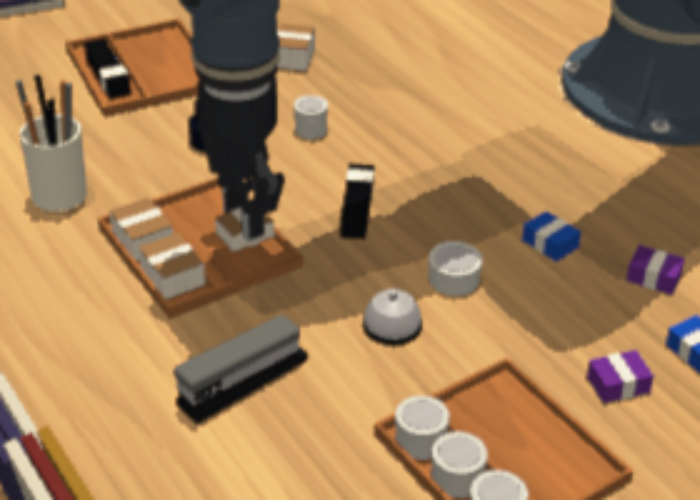

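The scene crop shows pad_thin in the fingers over the pads bay, at crop pixel (245,228), with the ink and bell untouched. I lower it and release.

>>> send_rows(
  deltas=[
    {"offset": [-0.004, 0.001, 0.012], "twist": [0, 0, 0], "hand": 0.02},
    {"offset": [-0.004, 0.001, 0.023], "twist": [0, 0, 0], "hand": 0.02},
    {"offset": [-0.004, 0.001, 0.023], "twist": [0, 0, 0], "hand": 0.02},
    {"offset": [-0.004, 0.001, 0.023], "twist": [0, 0, 0], "hand": 0.05},
    {"offset": [-0.004, 0.001, 0.023], "twist": [0, 0, 0], "hand": 0.05},
  ],
)

```text
time_s: 3.8
tcp_pos: [0.6055, 0.0184, 0.0157]
orientation: [0.004, 1.0, -0.0, 0.0]
wrist_force: [0.5, -0.3, 0.6]
gripper_width: 0.584
grasp_force: 0.0
```

>>> send_rows(
  deltas=[
    {"offset": [0, 0, 0], "twist": [0, 0, 0], "hand": 0.05},
    {"offset": [0, 0, -0.05], "twist": [0, 0, 0], "hand": 0.055},
    {"offset": [0, 0, -0.1], "twist": [0, 0, 0], "hand": 0.08},
    {"offset": [0, 0, -0.15], "twist": [0, 0, 0], "hand": 0.08},
    {"offset": [0, 0, -0.2], "twist": [0, 0, 0], "hand": 0.08},
  ],
)

```text
time_s: 4.3
tcp_pos: [0.6049, 0.0183, 0.2178]
orientation: [0.004, 1.0, -0.0, 0.0]
wrist_force: [0.5, 0.7, 0.4]
gripper_width: 0.939
grasp_force: 0.0
```

Run:
```python
from h import *
from bench import *
f=grab_frame("side")
wclusters(.005)
go([.458,.014,.21],-38)
```

```text
W 2686 ztop 0.024 [457.7  11.8] [105.2  29.2] a 51.7 [58 56 54]
W 768 ztop 0.037 [ 427.6 -139.4] [20.8 38.9] a 41.6 [225 221 209]
W 1803 ztop 0.029 [437.9 161.9] [53.6 53.4] a 25.9 [159 154 143]
W 1719 ztop 0.035 [530.5 187.4] [31.2 29.8] a 48.4 [188 176 160]
W 1573 ztop 0.056 [ 532.9 -184.9] [30.1 29.6] a 81.8 [29 30 39]
W 6992 ztop 0.034 [680.  -21.1] [126.4  45.2] a 90.0 [211 156 107]
W 1485 ztop 0.026 [604.5  17.8] [47.4 35. ] a 0.2 [196 152 104]
W 2832 ztop 0.047 [686.9 178.2] [104.6  29.2] a 9.1 [146 139 120]
W 1482 ztop 0.074 [ 699. -169.] [53.7 17.4] a 62.1 [147 141 121]
W 165 ztop 0.078 [ 704.4 -194.2] [16.  24.3] a 47.0 [102  76  60]
tcp [0.6082 0.0184 0.2232] yang 89.5 j6 0.04 g 0.933 t 4.4 off [ 0.1503 -0.0056  0.0114] twz -0.916 tilt [ 1.150e-02  3.000e-04 -9.999e-01]
```

Pad_thin is down at (604.5, 17.8) mm with its top at 26 mm, so it lies flat in the bay. Next is the pencil box.

>>> send_rows(
  deltas=[
    {"offset": [0.04, -0.008, 0], "twist": [0, 0, -0.15], "hand": 0.065},
    {"offset": [0.085, -0.008, 0.03], "twist": [0, 0, -0.3], "hand": 0.065},
    {"offset": [0.13, -0.008, 0.06], "twist": [0, 0, -0.45], "hand": 0.065},
    {"offset": [0.147, -0.008, 0.09], "twist": [0, 0, -0.6], "hand": 0.065},
    {"offset": [0.147, -0.008, 0.1], "twist": [0, 0, -0.745], "hand": 0.065},
  ],
)

```text
time_s: 4.9
tcp_pos: [0.452, 0.0114, 0.1125]
orientation: [-0.363, 0.932, 0.001, -0.003]
wrist_force: [0.9, 0.6, 0.0]
gripper_width: 0.763
grasp_force: 0.0
```

>>> send_rows(
  deltas=[
    {"offset": [0, 0, 0], "twist": [0, 0, -0.14], "hand": 0.065},
    {"offset": [0, 0, 0], "twist": [0, 0, -0.167], "hand": 0.065},
    {"offset": [0, 0, 0], "twist": [0, 0, -0.167], "hand": 0.065},
    {"offset": [0, 0, 0], "twist": [0, 0, -0.167], "hand": 0.065},
  ],
)

```text
time_s: 5.3
tcp_pos: [0.4586, 0.0115, 0.1156]
orientation: [-0.435, 0.9, -0.0, 0.0]
wrist_force: [-0.5, 0.3, 0.6]
gripper_width: 0.762
grasp_force: 0.0
```

Run:
```python
from h import *
wclusters(r=.1)
go([.4577,.0118,.011],-38.3)
```

```text
W 4897 ztop 0.024 [457.3  11.7] [104.5  27.8] a 52.1 [87 74 60]
tcp [0.4586 0.0115 0.1155] yang 141.7 j6 -0.88 g 0.763 t 5.3 off [0.0004 0.0009 0.1045] twz -0.001 tilt [ 5.e-04 -1.e-04 -1.e+00]
```

>>> send_rows(
  deltas=[
    {"offset": [0.001, 0.001, 0.04], "twist": [0, 0, 0], "hand": 0.065},
    {"offset": [0.001, 0.001, 0.075], "twist": [0, 0, 0], "hand": 0.065},
    {"offset": [0.001, 0.001, 0.104], "twist": [0, 0, 0], "hand": 0.065},
    {"offset": [0.001, 0.001, 0.104], "twist": [0, 0, 0], "hand": 0.065},
    {"offset": [0.001, 0.001, 0.104], "twist": [0, 0, 0], "hand": 0.015},
  ],
)

```text
time_s: 5.85
tcp_pos: [0.4569, 0.0114, 0.0117]
orientation: [-0.436, 0.9, 0.0, -0.0]
wrist_force: [0.0, 1.0, -0.1]
gripper_width: 0.606
grasp_force: 0.0
```

>>> send_rows(
  deltas=[
    {"offset": [0, 0, 0], "twist": [0, 0, 0], "hand": 0.015},
    {"offset": [0, 0, 0], "twist": [0, 0, 0], "hand": 0.015},
    {"offset": [0, 0, 0], "twist": [0, 0, 0], "hand": 0.015},
    {"offset": [0, 0, 0], "twist": [0, 0, 0], "hand": 0.015},
  ],
)

```text
time_s: 6.25
tcp_pos: [0.4582, 0.0114, 0.0131]
orientation: [-0.437, 0.9, -0.001, 0.001]
wrist_force: [-1.4, 0.6, 6.3]
gripper_width: 0.306
grasp_force: 59.3
```

Run:
```python
from h import *
go([.5015,-.363,.12],-7.8)
```

```text
tcp [0.4582 0.0114 0.0131] yang 141.8 j6 -0.88 g 0.306 t 6.2 off [ 0.2672 -0.2658 -0.1067] twz -0.531 tilt [ 0.0032  0.     -1.    ]
```

>>> send_rows(
  deltas=[
    {"offset": [0, 0, -0.05], "twist": [0, 0, 0], "hand": 0.015},
    {"offset": [0.01, -0.01, -0.095], "twist": [0, 0, 0], "hand": 0.015},
    {"offset": [0.035, -0.035, -0.11], "twist": [0, 0, -0.1], "hand": 0.015},
    {"offset": [0.07, -0.07, -0.11], "twist": [0, 0, -0.22], "hand": 0.015},
    {"offset": [0.105, -0.105, -0.11], "twist": [0, 0, -0.34], "hand": 0.015},
  ],
)

```text
time_s: 6.75
tcp_pos: [0.4757, -0.1376, 0.124]
orientation: [-0.585, 0.811, -0.002, 0.001]
wrist_force: [0.4, -0.1, -0.6]
gripper_width: 0.31
grasp_force: 59.7
```

Run:
```python
from h import *
go([.5015,-.363,.12],-7.8)
```

```text
tcp [ 0.4757 -0.1376  0.124 ] yang 161.7 j6 -1.53 g 0.310 t 6.8 off [ 0.2059 -0.0954  0.0044] twz -0.184 tilt [ 0.0046 -0.0013 -1.    ]
```

>>> send_rows(
  deltas=[
    {"offset": [0.045, -0.021, 0], "twist": [0, 0, -0.1], "hand": 0.015},
    {"offset": [0.09, -0.042, 0], "twist": [0, 0, -0.184], "hand": 0.015},
    {"offset": [0.135, -0.063, 0], "twist": [0, 0, -0.184], "hand": 0.015},
    {"offset": [0.18, -0.084, 0], "twist": [0, 0, -0.184], "hand": 0.015},
    {"offset": [0.206, -0.097, 0], "twist": [0, 0, -0.184], "hand": 0.015},
  ],
)

```text
time_s: 7.25
tcp_pos: [0.5005, -0.3662, 0.1228]
orientation: [-0.654, 0.756, -0.002, 0.0]
wrist_force: [1.1, -0.0, -0.3]
gripper_width: 0.308
grasp_force: 59.6
```

>>> send_rows(
  deltas=[
    {"offset": [0, 0, 0], "twist": [0, 0, 0], "hand": 0.015},
    {"offset": [0, 0, 0.03], "twist": [0, 0, 0], "hand": 0.015},
    {"offset": [0, 0, 0.06], "twist": [0, 0, 0], "hand": 0.015},
    {"offset": [0, 0, 0.075], "twist": [0, 0, 0], "hand": 0.015},
    {"offset": [0, 0, 0.075], "twist": [0, 0, 0], "hand": 0.015},
  ],
)

```text
time_s: 7.75
tcp_pos: [0.4991, -0.3608, 0.0451]
orientation: [-0.655, 0.756, 0.002, -0.0]
wrist_force: [-0.5, -0.3, -0.8]
gripper_width: 0.308
grasp_force: 59.6
```

Run:
```python
from h import *
from bench import *
go([.5015,-.363,.017],-7.8)
f=grab_frame("side");cv2.imwrite("pics/d2.png",cv2.resize(f["frame"][230:400,200:420],None,fx=3,fy=3)[:,:,::-1])
```

```text
tcp [ 0.4991 -0.3608  0.0451] yang 171.8 j6 -2.05 g 0.308 t 7.8 off [ 0.0019 -0.0027  0.0281] twz -0.006 tilt [-0.0026  0.0019 -1.    ]
```

View pics/d2.png

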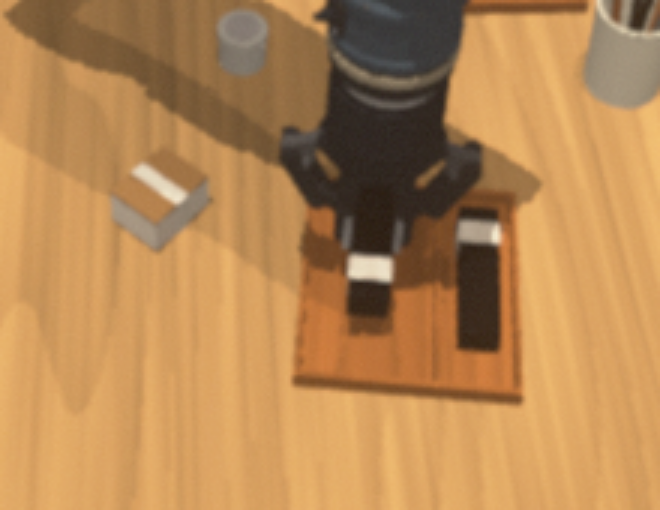

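The side crop shows the pencil box in the fingers over the boxes bay, parallel to the sample box (crop pixel (372,260) against (478,280)). I lower it and release.

>>> send_rows(
  deltas=[
    {"offset": [0, 0, 0.015], "twist": [0, 0, 0], "hand": 0.015},
    {"offset": [0, 0, 0.029], "twist": [0, 0, 0], "hand": 0.015},
    {"offset": [0, 0, 0.029], "twist": [0, 0, 0], "hand": 0.015},
    {"offset": [0, 0, 0.029], "twist": [0, 0, 0], "hand": 0.045},
    {"offset": [0, 0, 0.029], "twist": [0, 0, 0], "hand": 0.045},
  ],
)

```text
time_s: 8.3
tcp_pos: [0.501, -0.3626, 0.0189]
orientation: [-0.655, 0.756, -0.001, 0.0]
wrist_force: [0.3, -0.2, -0.1]
gripper_width: 0.526
grasp_force: 0.0
```

>>> send_rows(
  deltas=[
    {"offset": [0, 0, 0], "twist": [0, 0, 0], "hand": 0.045},
    {"offset": [0, 0, -0.05], "twist": [0, 0, 0], "hand": 0.05},
    {"offset": [0, 0, -0.1], "twist": [0, 0, 0], "hand": 0.08},
    {"offset": [0, 0, -0.15], "twist": [0, 0, 0], "hand": 0.08},
    {"offset": [0, 0, -0.19], "twist": [0, 0, 0], "hand": 0.08},
  ],
)

```text
time_s: 8.8
tcp_pos: [0.5005, -0.3624, 0.2112]
orientation: [-0.655, 0.756, -0.001, 0.0]
wrist_force: [1.3, -0.7, 0.4]
gripper_width: 0.936
grasp_force: 0.0
```

Run:
```python
from h import *
from bench import *
wclusters(.006)
go([.3545,-.295,.12],135)
```

```text
W 521 ztop 0.026 [ 581.6 -585.2] [ 1.4 46. ] a 78.9 [90 84 85]
W 3470 ztop 0.014 [ 528.  -370.5] [169.2 152.6] a 82.3 [190 127  76]
W 2701 ztop 0.028 [ 501.1 -362.5] [104.6  27.5] a 81.6 [74 62 51]
W 2910 ztop 0.028 [ 575.1 -372.9] [105.3  29.2] a 82.2 [65 55 50]
W 2199 ztop 0.034 [ 354.6 -296.7] [56.7 46.5] a 47.3 [192 152 109]
W 1252 ztop 0.055 [ 531.  -194.5] [14.5 27.7] a 79.9 [57 46 39]
W 454 ztop 0.036 [ 430.1 -157.4] [30.3 11.8] a 52.6 [132 128 116]
tcp [ 0.5022 -0.3637  0.2175] yang 171.8 j6 -2.05 g 0.937 t 8.8 off [-0.0475  0.1569  0.0958] twz 0.643 tilt [ 0.0088 -0.0065 -0.9999]
```

>>> send_rows(
  deltas=[
    {"offset": [-0.012, 0.045, 0.01], "twist": [0, 0, 0.14], "hand": 0.08},
    {"offset": [-0.025, 0.09, 0.03], "twist": [0, 0, 0.28], "hand": 0.08},
    {"offset": [-0.038, 0.13, 0.06], "twist": [0, 0, 0.42], "hand": 0.08},
    {"offset": [-0.044, 0.154, 0.08], "twist": [0, 0, 0.54], "hand": 0.08},
    {"offset": [-0.044, 0.154, 0.085], "twist": [0, 0, 0.61], "hand": 0.08},
  ],
)

```text
time_s: 9.35
tcp_pos: [0.3494, -0.2939, 0.1207]
orientation: [-0.395, 0.919, 0.002, -0.001]
wrist_force: [0.2, -0.3, 0.9]
gripper_width: 0.934
grasp_force: 0.0
```

>>> send_rows(
  deltas=[
    {"offset": [0, 0, 0], "twist": [0, 0, 0], "hand": 0.08},
    {"offset": [0, 0, 0], "twist": [0, 0, 0], "hand": 0.08},
    {"offset": [0, 0, 0], "twist": [0, 0, 0], "hand": 0.08},
  ],
)

```text
time_s: 9.65
tcp_pos: [0.3551, -0.2975, 0.1231]
orientation: [-0.399, 0.917, -0.001, 0.0]
wrist_force: [-0.1, 0.5, -0.1]
gripper_width: 0.935
grasp_force: 0.0
```

Run:
```python
from h import *
wclusters(r=.1)
go([.3546,-.2967,.013],136.5)
```

```text
W 4509 ztop 0.034 [ 354.3 -296.7] [56.9 44. ] a 47.1 [188 147  99]
tcp [ 0.355  -0.2974  0.1229] yang 137.0 j6 -1.52 g 0.937 t 9.7 off [-0.0003  0.0009  0.1099] twz 0.008 tilt [ 1.e-03 -9.e-04 -1.e+00]
```

>>> send_rows(
  deltas=[
    {"offset": [0, 0.001, 0.04], "twist": [0, 0, 0], "hand": 0.08},
    {"offset": [0, 0.001, 0.08], "twist": [0, 0, 0], "hand": 0.08},
    {"offset": [0, 0.001, 0.109], "twist": [0, 0, 0], "hand": 0.08},
    {"offset": [0, 0.001, 0.109], "twist": [0, 0, 0], "hand": 0.08},
    {"offset": [0, 0.001, 0.109], "twist": [0, 0, 0], "hand": 0.03},
  ],
)

```text
time_s: 10.2
tcp_pos: [0.3537, -0.2964, 0.0138]
orientation: [-0.398, 0.917, 0.0, -0.0]
wrist_force: [0.5, -0.9, 0.8]
gripper_width: 0.79
grasp_force: 0.0
```

>>> send_rows(
  deltas=[
    {"offset": [0, 0, 0], "twist": [0, 0, 0], "hand": 0.03},
    {"offset": [0, 0, 0], "twist": [0, 0, 0], "hand": 0.03},
    {"offset": [0, 0, 0], "twist": [0, 0, 0], "hand": 0.03},
    {"offset": [0, 0, 0], "twist": [0, 0, 0], "hand": 0.03},
  ],
)

```text
time_s: 10.6
tcp_pos: [0.3546, -0.2972, 0.0152]
orientation: [-0.398, 0.917, -0.002, 0.001]
wrist_force: [1.3, 0.2, 5.7]
gripper_width: 0.502
grasp_force: 61.0
```

Run:
```python
from h import *
go([.605,-.056,.13],89.5)
```

```text
tcp [ 0.3546 -0.2972  0.0152] yang 136.9 j6 -1.52 g 0.502 t 10.6 off [-0.3472 -0.0184 -0.1146] twz 0.827 tilt [ 0.0028 -0.0024 -1.    ]
```

>>> send_rows(
  deltas=[
    {"offset": [0, 0, -0.05], "twist": [0, 0, 0], "hand": 0.03},
    {"offset": [-0.01, 0, -0.095], "twist": [0, 0, 0.05], "hand": 0.03},
    {"offset": [-0.04, -0.002, -0.115], "twist": [0, 0, 0.17], "hand": 0.03},
    {"offset": [-0.085, -0.004, -0.115], "twist": [0, 0, 0.29], "hand": 0.03},
    {"offset": [-0.13, -0.006, -0.115], "twist": [0, 0, 0.41], "hand": 0.03},
  ],
)

```text
time_s: 11.1
tcp_pos: [0.4484, -0.2051, 0.1311]
orientation: [-0.2, 0.98, -0.002, 0.002]
wrist_force: [0.2, -1.2, -2.0]
gripper_width: 0.5
grasp_force: 61.8
```

Run:
```python
from h import *
go([.605,-.056,.13],89.5)
```

```text
tcp [ 0.4484 -0.2051  0.1311] yang 113.0 j6 -0.83 g 0.500 t 11.1 off [-0.2024  0.0761  0.0015] twz 0.410 tilt [ 0.0045 -0.0022 -1.    ]
```

>>> send_rows(
  deltas=[
    {"offset": [-0.045, 0.017, 0], "twist": [0, 0, 0.12], "hand": 0.03},
    {"offset": [-0.09, 0.033, 0], "twist": [0, 0, 0.24], "hand": 0.03},
    {"offset": [-0.135, 0.05, 0], "twist": [0, 0, 0.36], "hand": 0.03},
    {"offset": [-0.18, 0.067, 0], "twist": [0, 0, 0.414], "hand": 0.03},
    {"offset": [-0.204, 0.075, 0], "twist": [0, 0, 0.414], "hand": 0.03},
  ],
)

```text
time_s: 11.6
tcp_pos: [0.6069, -0.0527, 0.1298]
orientation: [0.003, 1.0, 0.0, 0.002]
wrist_force: [0.2, -0.2, -1.1]
gripper_width: 0.5
grasp_force: 61.7
```

>>> send_rows(
  deltas=[
    {"offset": [0, 0, 0], "twist": [0, 0, 0], "hand": 0.03},
    {"offset": [0, 0, 0.03], "twist": [0, 0, 0], "hand": 0.03},
    {"offset": [0, 0, 0.06], "twist": [0, 0, 0], "hand": 0.03},
    {"offset": [0, 0, 0.08], "twist": [0, 0, 0], "hand": 0.03},
    {"offset": [0, 0, 0.08], "twist": [0, 0, 0], "hand": 0.03},
  ],
)

```text
time_s: 12.1
tcp_pos: [0.6018, -0.0561, 0.0468]
orientation: [0.003, 1.0, 0.0, -0.002]
wrist_force: [-1.9, 0.6, -0.5]
gripper_width: 0.498
grasp_force: 61.8
```

Run:
```python
from h import *
from bench import *
grab_frame("scene");grab_frame("scene")
go([.605,-.056,.019],89.5)
```

```text
tcp [ 0.604  -0.0561  0.0495] yang 89.6 j6 -0.09 g 0.497 t 12.2 off [-0.001   0.0002  0.0305] twz 0.002 tilt [ 5.e-04 -2.e-04 -1.e+00]
```

>>> send_rows(
  deltas=[
    {"offset": [0, 0, 0.015], "twist": [0, 0, 0], "hand": 0.03},
    {"offset": [0, 0, 0.03], "twist": [0, 0, 0], "hand": 0.03},
    {"offset": [0, 0, 0.03], "twist": [0, 0, 0], "hand": 0.03},
    {"offset": [0, 0, 0.03], "twist": [0, 0, 0], "hand": 0.055},
    {"offset": [0, 0, 0.03], "twist": [0, 0, 0], "hand": 0.055},
  ],
)

```text
time_s: 12.7
tcp_pos: [0.6048, -0.0558, 0.0198]
orientation: [0.003, 1.0, -0.0, 0.001]
wrist_force: [0.3, -1.0, -0.0]
gripper_width: 0.643
grasp_force: 0.0
```

>>> send_rows(
  deltas=[
    {"offset": [0, 0, 0], "twist": [0, 0, 0], "hand": 0.055},
    {"offset": [0, 0, -0.05], "twist": [0, 0, 0], "hand": 0.055},
    {"offset": [0, 0, -0.1], "twist": [0, 0, 0], "hand": 0.08},
    {"offset": [0, 0, -0.15], "twist": [0, 0, 0], "hand": 0.08},
    {"offset": [0, 0, -0.19], "twist": [0, 0, 0], "hand": 0.08},
  ],
)

```text
time_s: 13.2
tcp_pos: [0.6043, -0.0556, 0.212]
orientation: [0.003, 1.0, -0.0, 0.001]
wrist_force: [1.4, -0.8, -0.3]
gripper_width: 0.938
grasp_force: 0.0
```

Run:
```python
from h import *
from bench import *
grab_frame("side");grab_frame("side");f=wclusters(.016);cv2.imwrite("pics/w3.png",f["frame"][:,:,::-1])
go([.421,-.144,.13],95)
```

```text
W 1128 ztop 0.037 [ 423.  -145.8] [39.5 35.7] a 83.1 [234 231 222]
W 1645 ztop 0.056 [ 532.7 -185.5] [30.5 30.2] a 57.6 [34 35 44]
W 750 ztop 0.033 [533.1 175.5] [36.2 14.1] a 17.3 [183 174 161]
W 2434 ztop 0.038 [605.7 -56.2] [42.9 56.1] a 89.4 [193 150 102]
W 1561 ztop 0.027 [604.6  18.3] [48.1 36.6] a 0.1 [121  95  66]
W 1566 ztop 0.046 [674.6 174.8] [83.1 27.3] a 5.9 [144 136 119]
W 2191 ztop 0.035 [679.5 -55.4] [55.5 45.1] a 89.5 [212 163 109]
W 2178 ztop 0.034 [680.1  14.7] [45.7 56.8] a 0.2 [145 114  79]
W 134 ztop 0.069 [ 692.9 -195.2] [0.4 8.5] a 33.0 [165 156 132]
W 261 ztop 0.064 [ 725.1 -149.6] [ 0.5 10.2] a 79.3 [148 138 117]
tcp [ 0.6056 -0.0557  0.212 ] yang 89.7 j6 -0.09 g 0.937 t 13.3 off [ 0.1846 -0.0893  0.0809] twz -0.093 tilt [ 6.2e-03 -7.0e-04 -1.0e+00]
```

View pics/w3.png

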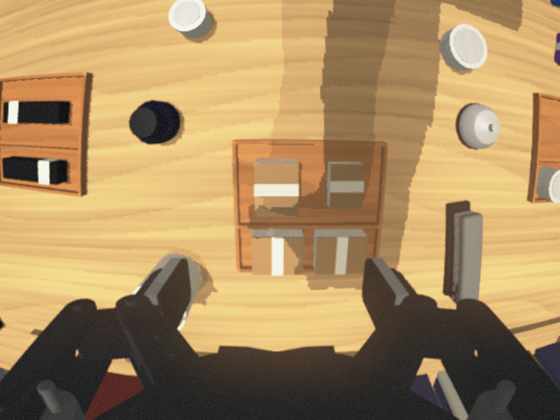

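The wrist view shows both pads flat in the pads bay at pixels (276,185) and (346,183), and the box in its bay. The tall tin (190,17) and wide tin (465,47) remain.

>>> send_rows(
  deltas=[
    {"offset": [0.045, -0.022, 0], "twist": [0, 0, 0], "hand": 0.08},
    {"offset": [0.09, -0.044, 0.02], "twist": [0, 0, 0], "hand": 0.08},
    {"offset": [0.13, -0.065, 0.05], "twist": [0, 0, 0], "hand": 0.08},
    {"offset": [0.165, -0.082, 0.08], "twist": [0, 0, 0], "hand": 0.08},
    {"offset": [0.183, -0.09, 0.09], "twist": [0, 0, 0], "hand": 0.08},
  ],
)

```text
time_s: 13.85
tcp_pos: [0.4159, -0.1444, 0.1154]
orientation: [0.003, 1.0, 0.001, -0.002]
wrist_force: [0.5, 0.1, -0.4]
gripper_width: 0.933
grasp_force: 0.0
```

>>> send_rows(
  deltas=[
    {"offset": [0, 0, 0], "twist": [0, 0, 0], "hand": 0.08},
    {"offset": [0, 0, 0], "twist": [0, 0, 0], "hand": 0.08},
    {"offset": [0, 0, 0], "twist": [0, 0, 0], "hand": 0.08},
  ],
)

```text
time_s: 14.15
tcp_pos: [0.4217, -0.1445, 0.1187]
orientation: [0.003, 1.0, -0.0, 0.001]
wrist_force: [0.0, -0.5, 0.1]
gripper_width: 0.941
grasp_force: 0.0
```

Run:
```python
from h import *
wclusters(r=.1)
go([.4215,-.1448,.015],89.7)
```

```text
W 2368 ztop 0.037 [ 419.9 -145.9] [38.7 38.4] a 37.3 [215 207 192]
W 485 ztop 0.032 [ 512.5 -178.6] [26.8  5.7] a 70.6 [77 57 46]
tcp [ 0.4219 -0.1444  0.1187] yang 89.7 j6 -0.32 g 0.940 t 14.2 off [ 0.0005 -0.0003  0.1037] twz 0.000 tilt [ 1.2e-03 -4.0e-04 -1.0e+00]
```

>>> send_rows(
  deltas=[
    {"offset": [0.0015, -0.001, 0.04], "twist": [0, 0, 0], "hand": 0.08},
    {"offset": [0.0015, -0.001, 0.075], "twist": [0, 0, 0], "hand": 0.075},
    {"offset": [0.0015, -0.001, 0.102], "twist": [0, 0, 0], "hand": 0.075},
    {"offset": [0.0015, -0.001, 0.102], "twist": [0, 0, 0], "hand": 0.075},
    {"offset": [0.0015, -0.001, 0.102], "twist": [0, 0, 0], "hand": 0.025},
  ],
)

```text
time_s: 14.7
tcp_pos: [0.4197, -0.1453, 0.0167]
orientation: [0.002, 1.0, 0.0, -0.0]
wrist_force: [0.3, -0.1, 0.5]
gripper_width: 0.727
grasp_force: 0.0
```

>>> send_rows(
  deltas=[
    {"offset": [0, 0, 0], "twist": [0, 0, 0], "hand": 0.025},
    {"offset": [0, 0, 0], "twist": [0, 0, 0], "hand": 0.025},
    {"offset": [0, 0, 0], "twist": [0, 0, 0], "hand": 0.025},
    {"offset": [0, 0, 0], "twist": [0, 0, 0], "hand": 0.025},
  ],
)

```text
time_s: 15.1
tcp_pos: [0.4205, -0.1458, 0.0182]
orientation: [0.003, 1.0, -0.0, 0.002]
wrist_force: [0.1, 1.6, 6.4]
gripper_width: 0.431
grasp_force: 59.1
```

Run:
```python
from h import *
go([.515,.416,.15],92)
```

```text
tcp [ 0.4205 -0.1458  0.0182] yang 89.7 j6 -0.33 g 0.431 t 15.1 off [-0.0918  0.5622 -0.132 ] twz -0.041 tilt [ 3.4e-03 -9.0e-04 -1.0e+00]
```

>>> send_rows(
  deltas=[
    {"offset": [0, 0, -0.05], "twist": [0, 0, 0], "hand": 0.025},
    {"offset": [-0.001, 0.01, -0.095], "twist": [0, 0, 0], "hand": 0.025},
    {"offset": [-0.007, 0.045, -0.12], "twist": [0, 0, -0.04], "hand": 0.025},
    {"offset": [-0.015, 0.09, -0.12], "twist": [0, 0, -0.04], "hand": 0.025},
    {"offset": [-0.022, 0.135, -0.12], "twist": [0, 0, -0.04], "hand": 0.025},
  ],
)

```text
time_s: 15.6
tcp_pos: [0.4433, -0.0095, 0.1389]
orientation: [-0.016, 1.0, -0.0, 0.003]
wrist_force: [1.5, -0.5, -0.2]
gripper_width: 0.431
grasp_force: 60.4
```

>>> send_rows(
  deltas=[
    {"offset": [-0.005, 0.046, 0], "twist": [0, 0, 0], "hand": 0.025},
    {"offset": [-0.01, 0.092, 0], "twist": [0, 0, 0], "hand": 0.025},
    {"offset": [-0.016, 0.138, 0], "twist": [0, 0, 0], "hand": 0.025},
    {"offset": [-0.021, 0.184, 0], "twist": [0, 0, 0], "hand": 0.025},
    {"offset": [-0.026, 0.23, 0], "twist": [0, 0, 0], "hand": 0.025},
  ],
)

```text
time_s: 16.1
tcp_pos: [0.4602, 0.2224, 0.1378]
orientation: [-0.017, 1.0, 0.0, 0.001]
wrist_force: [0.9, -0.2, -0.4]
gripper_width: 0.427
grasp_force: 60.4
```

Run:
```python
from h import *
go([.516,.416,.138],92)
```

```text
tcp [0.4602 0.2224 0.1378] yang 92.0 j6 0.42 g 0.427 t 16.1 off [-0.0624  0.1916  0.0002] twz -0.001 tilt [ 2.3e-03  9.0e-04 -1.0e+00]
```

>>> send_rows(
  deltas=[
    {"offset": [-0.014, 0.044, 0], "twist": [0, 0, 0], "hand": 0.025},
    {"offset": [-0.028, 0.088, 0], "twist": [0, 0, 0], "hand": 0.025},
    {"offset": [-0.042, 0.132, 0], "twist": [0, 0, 0], "hand": 0.025},
    {"offset": [-0.056, 0.175, 0], "twist": [0, 0, 0], "hand": 0.025},
    {"offset": [-0.062, 0.193, 0], "twist": [0, 0, 0], "hand": 0.025},
  ],
)

```text
time_s: 16.6
tcp_pos: [0.5161, 0.4192, 0.1373]
orientation: [-0.018, 1.0, 0.001, 0.001]
wrist_force: [0.4, 0.4, -0.3]
gripper_width: 0.431
grasp_force: 60.4
```

>>> send_rows(
  deltas=[
    {"offset": [0, 0, 0], "twist": [0, 0, 0], "hand": 0.025},
    {"offset": [0, 0, 0.03], "twist": [0, 0, 0], "hand": 0.025},
    {"offset": [0, 0, 0.06], "twist": [0, 0, 0], "hand": 0.025},
    {"offset": [0, 0, 0.09], "twist": [0, 0, 0], "hand": 0.025},
    {"offset": [0, 0, 0.09], "twist": [0, 0, 0], "hand": 0.025},
  ],
)

```text
time_s: 17.1
tcp_pos: [0.5132, 0.4127, 0.0435]
orientation: [-0.017, 1.0, -0.002, -0.002]
wrist_force: [-0.5, 0.0, -0.6]
gripper_width: 0.431
grasp_force: 60.4
```

Run:
```python
from h import *
from bench import *
f=grab_frame("side");grab_frame("side");clusters(f)
go([.516,.416,.022],92)
```

```text
[322. 117.] n 699 ztop 0.059 c [507.7 403.7] wh [36.4 46.5] a 49 rgb [116 101  91]
[410. 123.] n 78 ztop 0.019 c [845.1 366.5] wh [  9.1 170.1] a 0 rgb [145 106  64]
[236. 123.] n 145 ztop 0.025 c [304.2 371.5] wh [34.  53.3] a 1 rgb [55 53 77]
[266. 124.] n 151 ztop 0.025 c [397.6 365. ] wh [40.7 47.6] a 74 rgb [72 45 64]
[220. 143.] n 177 ztop 0.025 c [261.6 266.8] wh [37.9 51.5] a 28 rgb [93 51 84]
[462. 257.] n 662 ztop 0.019 c [ 846.1 -101.2] wh [  7.8 748. ] a 0 rgb [151 111  66]
[373. 155.] n 610 ztop 0.049 c [695.5 176.9] wh [119.3  36.6] a 11 rgb [95 85 75]
[314. 158.] n 227 ztop 0.036 c [525.8 182.1] wh [35.  34.2] a 82 rgb [139 126 117]
[282. 163.] n 255 ztop 0.031 c [437.7 161.1] wh [50.  52.6] a 2 rgb [164 151 140]
[239. 164.] n 179 ztop 0.025 c [316.6 167.6] wh [37.  51.7] a 11 rgb [ 68  79 143]
[378. 205.] n 822 ztop 0.036 c [678.9 -20.1] wh [ 45.  130.3] a 0 rgb [146 107  78]
[342. 187.] n 51 ztop 0.017 c [596.   62.2] wh [80.2 18.6] a 8 rgb [138  89  48]
[351. 208.] n 728 ztop 0.040 c [604.8 -56.9] wh [50.9 56.8] a 88 rgb [145 110  87]
[331. 207.] n 26 ztop 0.015 c [
[... 1077 characters left out ...]
p 0.016 c [ 606.3 -337.9] wh [65.2  4.5] a 82 rgb [150  91  47]
[359. 322.] n 666 ztop 0.031 c [ 574.5 -373. ] wh [107.3  27.1] a 82 rgb [50 36 24]
[301. 320.] n 41 ztop 0.018 c [ 453.7 -362.5] wh [56.5  3.9] a 82 rgb [155  96  51]
[372. 344.] n 56 ztop 0.017 c [ 594.5 -424. ] wh [63.4  3.8] a 83 rgb [143  89  44]
[302. 349.] n 71 ztop 0.016 c [ 459.8 -421.2] wh [51.6 31.7] a 82 rgb [140  86  43]
[345. 342.] n 30 ztop 0.016 c [ 540.9 -417.4] wh [37.5  2.3] a 83 rgb [144  87  43]
[348. 358.] n 126 ztop 0.017 c [ 541.2 -453.3] wh [11.6 98.6] a 84 rgb [142  86  42]
tcp [0.5153 0.4146 0.0474] yang 91.9 j6 0.64 g 0.428 t 17.2 off [-0.0007  0.0014  0.0254] twz -0.001 tilt [-1.e-04 -2.e-04 -1.e+00]
```

>>> send_rows(
  deltas=[
    {"offset": [0, 0, 0.013], "twist": [0, 0, 0], "hand": 0.025},
    {"offset": [0, 0, 0.026], "twist": [0, 0, 0], "hand": 0.025},
    {"offset": [0, 0, 0.026], "twist": [0, 0, 0], "hand": 0.025},
    {"offset": [0, 0, 0.026], "twist": [0, 0, 0], "hand": 0.05},
    {"offset": [0, 0, 0.026], "twist": [0, 0, 0], "hand": 0.05},
  ],
)

```text
time_s: 17.7
tcp_pos: [0.5153, 0.4151, 0.0203]
orientation: [-0.017, 1.0, -0.0, 0.0]
wrist_force: [-0.6, 0.3, 0.7]
gripper_width: 0.586
grasp_force: 0.0
```

>>> send_rows(
  deltas=[
    {"offset": [0, 0, 0], "twist": [0, 0, 0], "hand": 0.052},
    {"offset": [0, 0, -0.05], "twist": [0, 0, 0], "hand": 0.052},
    {"offset": [0, 0, -0.1], "twist": [0, 0, 0], "hand": 0.085},
    {"offset": [0, 0, -0.15], "twist": [0, 0, 0], "hand": 0.085},
    {"offset": [0, 0, -0.19], "twist": [0, 0, 0], "hand": 0.085},
  ],
)

```text
time_s: 18.2
tcp_pos: [0.5155, 0.4153, 0.2137]
orientation: [-0.017, 1.0, 0.001, 0.001]
wrist_force: [0.8, 0.7, 0.4]
gripper_width: 0.998
grasp_force: 0.0
```

Run:
```python
from h import *
from bench import *
grab_frame("side");grab_frame("side");grab_frame("side");f=wclusters(.016)
go([.438,.162,.12],92)
```

```text
W 376 ztop 0.022 [319.  372.1] [48.4  8.6] a 89.3 [ 52  98 173]
W 1615 ztop 0.023 [397.4 365.5] [36.5 48.7] a 74.5 [86 49 98]
W 4907 ztop 0.070 [507.2 587.6] [205.1   3.1] a 5.4 [129 113  92]
W 352 ztop 0.028 [444.7 183.2] [12.1 41.7] a 72.6 [211 205 188]
W 1243 ztop 0.041 [514.8 414.9] [38.7 38.1] a 20.7 [132 126 116]
W 1254 ztop 0.035 [529.3 188.3] [31.4 29.7] a 75.7 [195 185 172]
W 1381 ztop 0.037 [594.  330.2] [46.4 44.3] a 22.6 [221 215 201]
W 1515 ztop 0.037 [593.  381.2] [46.5 45.8] a 28.0 [222 216 203]
W 1477 ztop 0.037 [591.  432.5] [45.8 45. ] a 21.3 [170 165 148]
tcp [0.5157 0.4155 0.2115] yang 92.0 j6 0.64 g 0.995 t 18.4 off [ 0.0865 -0.2508  0.0909] twz -0.001 tilt [ 0.0019  0.0014 -1.    ]
```

>>> send_rows(
  deltas=[
    {"offset": [0.016, -0.046, 0], "twist": [0, 0, 0], "hand": 0.085},
    {"offset": [0.032, -0.092, 0], "twist": [0, 0, 0], "hand": 0.085},
    {"offset": [0.048, -0.138, 0.01], "twist": [0, 0, 0], "hand": 0.085},
    {"offset": [0.063, -0.183, 0.03], "twist": [0, 0, 0], "hand": 0.085},
    {"offset": [0.078, -0.225, 0.05], "twist": [0, 0, 0], "hand": 0.085},
  ],
)

```text
time_s: 18.9
tcp_pos: [0.4435, 0.1859, 0.1586]
orientation: [-0.017, 1.0, -0.0, -0.001]
wrist_force: [1.2, -0.4, 0.4]
gripper_width: 0.991
grasp_force: 0.0
```

>>> send_rows(
  deltas=[
    {"offset": [0.0085, -0.026, 0.04], "twist": [0, 0, 0], "hand": 0.085},
    {"offset": [0.0085, -0.026, 0.04], "twist": [0, 0, 0], "hand": 0.085},
    {"offset": [0.0085, -0.026, 0.04], "twist": [0, 0, 0], "hand": 0.085},
    {"offset": [0.0085, -0.026, 0.04], "twist": [0, 0, 0], "hand": 0.085},
  ],
)

```text
time_s: 19.3
tcp_pos: [0.4385, 0.1624, 0.1208]
orientation: [-0.017, 1.0, 0.0, 0.0]
wrist_force: [-0.4, 0.2, -0.5]
gripper_width: 0.995
grasp_force: 0.0
```

Run:
```python
from h import *
wclusters(r=.13)
go([.4378,.162,.012],92)
```

```text
W 2321 ztop 0.022 [320.9 169.8] [29.9 48.7] a 9.2 [ 44  71 123]
W 3842 ztop 0.029 [437.4 162.4] [53.1 52.3] a 4.9 [145 139 126]
W 2610 ztop 0.035 [529.2 187.7] [31.1 30.3] a 52.3 [159 152 141]
tcp [0.4388 0.1627 0.1211] yang 92.0 j6 0.32 g 0.992 t 19.4 off [ 0.0012 -0.0007  0.1091] twz 0.000 tilt [ 1.6e-03  6.0e-04 -1.0e+00]
```

>>> send_rows(
  deltas=[
    {"offset": [0.001, 0, 0.04], "twist": [0, 0, 0], "hand": 0.085},
    {"offset": [0.001, 0, 0.08], "twist": [0, 0, 0], "hand": 0.085},
    {"offset": [0.001, 0, 0.108], "twist": [0, 0, 0], "hand": 0.085},
    {"offset": [0.001, 0, 0.108], "twist": [0, 0, 0], "hand": 0.085},
    {"offset": [0.001, 0, 0.108], "twist": [0, 0, 0], "hand": 0.04},
  ],
)

```text
time_s: 19.85
tcp_pos: [0.4373, 0.1624, 0.0132]
orientation: [-0.018, 1.0, 0.0, 0.0]
wrist_force: [0.5, -0.7, -0.0]
gripper_width: 0.851
grasp_force: 0.0
```

>>> send_rows(
  deltas=[
    {"offset": [0, 0, 0], "twist": [0, 0, 0], "hand": 0.04},
    {"offset": [0, 0, 0], "twist": [0, 0, 0], "hand": 0.04},
    {"offset": [0, 0, 0], "twist": [0, 0, 0], "hand": 0.04},
    {"offset": [0, 0, 0], "twist": [0, 0, 0], "hand": 0.04},
  ],
)

```text
time_s: 20.25
tcp_pos: [0.4381, 0.1624, 0.0147]
orientation: [-0.017, 1.0, 0.001, 0.002]
wrist_force: [-1.6, 0.3, 8.7]
gripper_width: 0.59
grasp_force: 60.5
```

Run:
```python
from h import *
go([.517,.343,.122],92)
```

```text
tcp [0.4381 0.1624 0.0147] yang 92.0 j6 0.32 g 0.590 t 20.2 off [-0.0855  0.1779 -0.1067] twz -0.000 tilt [ 0.0036  0.0017 -1.    ]
```

>>> send_rows(
  deltas=[
    {"offset": [0, 0, -0.05], "twist": [0, 0, 0], "hand": 0.04},
    {"offset": [-0.004, 0.009, -0.095], "twist": [0, 0, 0], "hand": 0.04},
    {"offset": [-0.02, 0.04, -0.109], "twist": [0, 0, 0], "hand": 0.04},
    {"offset": [-0.04, 0.082, -0.109], "twist": [0, 0, 0], "hand": 0.04},
    {"offset": [-0.06, 0.124, -0.109], "twist": [0, 0, 0], "hand": 0.04},
  ],
)

```text
time_s: 20.75
tcp_pos: [0.4939, 0.2894, 0.1246]
orientation: [-0.017, 1.0, 0.001, 0.002]
wrist_force: [1.3, -0.4, -0.9]
gripper_width: 0.593
grasp_force: 63.5
```

>>> send_rows(
  deltas=[
    {"offset": [-0.018, 0.038, 0], "twist": [0, 0, 0], "hand": 0.04},
    {"offset": [-0.0255, 0.054, 0], "twist": [0, 0, 0], "hand": 0.04},
    {"offset": [-0.0255, 0.054, 0.03], "twist": [0, 0, 0], "hand": 0.04},
    {"offset": [-0.0255, 0.054, 0.07], "twist": [0, 0, 0], "hand": 0.04},
    {"offset": [-0.0255, 0.054, 0.07], "twist": [0, 0, 0], "hand": 0.04},
  ],
)

```text
time_s: 21.25
tcp_pos: [0.5135, 0.3411, 0.0483]
orientation: [-0.017, 1.0, -0.002, -0.003]
wrist_force: [-1.3, -1.5, -0.2]
gripper_width: 0.585
grasp_force: 63.5
```

Run:
```python
from h import *
from bench import *
for _ in range(3): grab_frame("side")
go([.517,.343,.018],92)
```

```text
tcp [0.5167 0.3428 0.0536] yang 91.9 j6 0.55 g 0.593 t 21.4 off [-0.0002  0.0001  0.0356] twz -0.001 tilt [ 0.0017  0.0011 -1.    ]
```

>>> send_rows(
  deltas=[
    {"offset": [0, 0, 0.018], "twist": [0, 0, 0], "hand": 0.04},
    {"offset": [0, 0, 0.035], "twist": [0, 0, 0], "hand": 0.04},
    {"offset": [0, 0, 0.035], "twist": [0, 0, 0], "hand": 0.04},
    {"offset": [0, 0, 0.035], "twist": [0, 0, 0], "hand": 0.062},
    {"offset": [0, 0, 0.035], "twist": [0, 0, 0], "hand": 0.062},
  ],
)

```text
time_s: 21.9
tcp_pos: [0.5169, 0.343, 0.0184]
orientation: [-0.017, 1.0, 0.001, 0.001]
wrist_force: [0.7, 0.0, 0.2]
gripper_width: 0.723
grasp_force: 0.0
```

>>> send_rows(
  deltas=[
    {"offset": [0, 0, 0], "twist": [0, 0, 0], "hand": 0.062},
    {"offset": [0, 0, -0.05], "twist": [0, 0, 0], "hand": 0.062},
    {"offset": [0, 0, -0.1], "twist": [0, 0, 0], "hand": 0.08},
    {"offset": [0, 0, -0.15], "twist": [0, 0, 0], "hand": 0.08},
    {"offset": [0, 0, -0.19], "twist": [0, 0, 0], "hand": 0.08},
  ],
)

```text
time_s: 22.4
tcp_pos: [0.5162, 0.3426, 0.2104]
orientation: [-0.017, 1.0, 0.001, 0.001]
wrist_force: [0.3, 0.5, -0.8]
gripper_width: 0.934
grasp_force: 0.0
```

>>> send_rows(
  deltas=[
    {"offset": [0, 0, 0], "twist": [0, 0, 0], "hand": 0.08},
    {"offset": [0, 0, 0], "twist": [0, 0, 0], "hand": 0.08},
    {"offset": [0, 0, 0], "twist": [0, 0, 0], "hand": 0.08},
  ],
)

```text
time_s: 22.7
tcp_pos: [0.5154, 0.3421, 0.2056]
orientation: [-0.017, 1.0, -0.0, -0.001]
wrist_force: [0.3, 0.5, -0.6]
gripper_width: 0.935
grasp_force: 0.0
```

Run:
```python
from h import *
from bench import *
f=wclusters(.016);g=grab_frame("scene")["frame"]
cv2.imwrite("pics/e.png",np.hstack([cv2.resize(f["frame"][100:330,180:420],(400,383)),cv2.resize(g[120:360,150:400],(400,383))])[:,:,::-1])
go([.5,.34,.2],92)
```

```text
W 464 ztop 0.022 [318.8 372.2] [12.1 48.8] a 5.6 [ 59 113 208]
W 241 ztop 0.022 [325.7 182.1] [17.2 26.9] a 10.3 [ 36  72 134]
W 1706 ztop 0.023 [397.4 365.5] [36.6 48.6] a 75.2 [105  72 106]
W 2870 ztop 0.070 [493.1 586.1] [89.6  3.7] a 5.8 [133 119  95]
W 2221 ztop 0.033 [516.7 342.6] [53.3 51.9] a 3.3 [135 129 120]
W 1304 ztop 0.041 [515.1 414.7] [39.  38.7] a 60.2 [135 128 118]
W 1588 ztop 0.035 [529.5 187.4] [31.1 32.1] a 25.8 [210 202 188]
W 1199 ztop 0.037 [589.8 428. ] [37.3 46.6] a 70.7 [155 148 138]
W 1550 ztop 0.037 [595.  328.3] [46.5 44.8] a 2.5 [226 220 208]
W 1559 ztop 0.037 [593. 380.] [45.7 46. ] a 3.5 [160 153 141]
W 216 ztop 0.043 [634.5 169.8] [ 9.  27.8] a 25.6 [115 109  98]
tcp [0.5153 0.342  0.205 ] yang 92.0 j6 0.55 g 0.939 t 22.8 off [ 0.0153 -0.0015  0.0051] twz -0.001 tilt [-0.0021 -0.0015 -1.    ]
```

View pics/e.png

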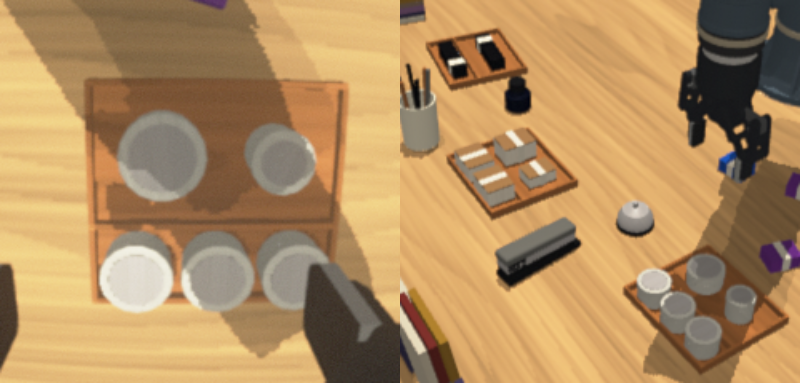

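The picture shows both tins flat in the tins bay (left crop, (162,155) and (281,160)). Pads and box are in their bays, and the ink and bell are standing.

```bash
python3 -c "
from bench import *
print(hand_in())"
```

```text
the job is handed in; nothing more can be done
None
```

All five items are flat and released in the front bays of their own trays, the ink bottle and bell were left standing where they were, and the job was handed in after about 23 s of robot time; hand_in returned no verdict.

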